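Unload the leaf drill jig

TASK

The bar in the drill jig has been drilled: take it out. Pull the looped spring clip sideways out of the cross-drilled lock stud while the leaf is still down, then swing the hinged leaf all the way back until it rests against its stop. Lift the bar out and leave both the bar and the clip lying inside the parts tray, without disturbing the other things on the desk.

Things in the scene. Friction and masses are not known exactly. Their poses are not given: they have to be found in the camera images.
- jig: Leaf drill jig, fixed to the desk: aluminium base 170 x 90 x 15 mm. Origin on the desk top; z up, +x from the jig's front (tab, stud) to its hinge end, y along the hinge axis. Jig numbers below are mm in this frame. A black steel leaf, 64 mm wide, lies closed over the bar at jig z 44 to 54, slotted round the stud; the clip lies on it.
- stud_hole (a point): On the axis of the lock stud, at the clip wire's height: jig -55, 0, 57. The stud is an upright steel pin, 20 mm diameter, top at jig z 78; its cross hole runs along the jig's y, 8.5 mm wide, from jig z 53 to 62. While the clip is in, the leaf cannot open.
- clip: Looped spring clip (R-clip), 6 mm steel wire, 101 mm long, 75 g. Origin: centre of the loop at wire height; +x along the legs to their tips, z square to its plane. Loop: double coil, 28 mm outside, z -3 to 9. As fitted it lies flat, x along the jig's +y, origin at jig -66, -58, 57; the loop overhangs the jig's -y side, free all round, and can be gripped from above across y.
- clip_tip (a point): Tip of the clip's straight leg, clip 87, -11, 0. This leg (clip y -11) passes through the stud at clip x 58. The other leg is sprung, hugs the stud outside on the clip's +y side and narrows behind it: pull along the clip's -x with some 5 to 12 N until it has ridden over; free of the stud after 45 mm.
- leaf (a joint): Angle of the hinged leaf, rad: 0 closed, growing as its front end rises and swings over towards the hinge end; stop at 1.82, leaning past upright, where it stays by itself; below about 1.57 it falls shut. 0.3 kg, little friction.
- leaf_hinge (a point): Middle of the leaf's hinge axis, which runs along the jig's y: jig 70, 0, 49. The standing open leaf is 10 mm thick. Fixed furniture near by: a black tool case, 135 mm tall, left of the jig; a parts cabinet, 215 mm tall, behind it; farther left a hot-air wand on a stand, up to 265 mm high, its front at world x 430 mm (pass in front of it or above).
- leaf_tab (a point): Centre of the lifting tab at the leaf's front end, 168 mm from the hinge axis (jig -98, 0, 49 when closed). The tab is 24 mm wide along the jig's y, 10 mm thick, 33 mm long, with only the desk under it. Gripped across its width it can turn between the finger pads while the tool stays upright.
- bar: The drilled black bar, 0.08 to 0.15 kg, its four holes upward in the jig. Its own y is its length (70 mm), x its height as it stands in the jig (26 mm, x pointing down), z its width (16 mm); the origin is on one side face.
- bar_mid (a point): Centre of the bar. In the jig it stands at jig 2, 0, 28 on the base (jig z 15), its length along the jig's x, between end stops (up to jig z 31) and four 8 mm dowels (up to jig z 25, at x -24 and 28, y +-13.5): grip it across the jig's y at its middle and lift straight up.
- tray: Shallow aluminium parts tray on the right of the jig, loose, 0.6 kg, 120 mm (x) by 104 mm (y), rim 19 mm high, floor 3 mm thick, inside 114 x 98 mm; origin in the centre of its underside. Bar and clip have room in it side by side, both along x.
- tip_tin: Round metal tin, 55 mm across and 20 mm high, at the right of the desk behind the tray: leave it alone.
- loupe: Black loupe, 39 mm across, 31 mm high, at the right front corner of the desk: leave it alone.
- box_screws: Small plastic parts box, 41 x 54 x 20 mm, at the front of the desk: leave it alone.
- tape_roll: Roll of tape, 62 mm across and 13 mm high, flat at the front of the desk: leave it alone.

How it is judged:
On the way, in this order (a step that is already met when the one before it is completed fails the run):
1. the clip is drawn clear of the stud with the leaf still down ((horizontal distance between clip and stud_hole above 0.1 m or height (world z) of clip_tip above 0.085 m or height (world z) of clip_tip below 0.035 m) and value of joint leaf below 0.15 rad), for 0.1 s.
2. the leaf is swung fully back (value of joint leaf above 1.7 rad), for 0.2 s.
At the end, for the whole second after the job is handed in: The leaf rests fully back (past 1.7 rad); the bar's centre is within the tray walls and less than 30 mm above the tray's underside; the clip's loop and the tip of its straight leg are both within the tray walls and less than 45 mm above its underside; the tray stands level and everything is at rest (value of joint leaf above 1.7 rad and x of bar_mid in the frame of tray between -0.055 and 0.055 m and y of bar_mid in the frame of tray between -0.047 and 0.047 m and z of bar_mid in the frame of tray below 0.03 m and x of clip in the frame of tray between -0.055 and 0.055 m and y of clip in the frame of tray between -0.047 and 0.047 m and z of each of clip, clip_tip in the frame of tray below 0.045 m and x of clip_tip in the frame of tray between -0.058 and 0.058 m and y of clip_tip in the frame of tray between -0.05 and 0.05 m and linear speed of each of bar, clip below 0.02 m/s and angle between tray's own z axis and vertical below 0.1 rad); the robot touches nothing.
It fails at once if another thing on the desk is pushed more than 30 mm (distance of any of tip_tin, loupe, box_screws, tape_roll from where it was at the start of the episode above 0.03 m).
It also fails if it takes over 72 s, if anything falls off the work surface, if the arm or the gripper's body presses on something with over 40 N, if the wrist force passes 120 N, or if a joint passes its speed limit or range.

ROBOT

A 7-joint arm with a two-finger parallel gripper is mounted at the origin on a cart in front of the work surface, level with it; the furniture and walls round the work are solid. World frame = base frame: x ahead of the robot, y to its left, z up, the work surface at z = 0. Lengths are in m, angles in rad, forces in N, time in s.
With the tool pointing down it reaches from about 0.4 to 0.85 m from the base axis. Payload 10.4 kg.
Tool frame: the origin (TCP) lies at the very end of the fingers, on their centre line; the grasp point (between the pads) lies 19 mm behind it; z points along the fingers, y is the line along which they close (so a half turn about z gives the same grasp; the last joint's range is limited). The gripper opens to 87 mm and grips with 3 to 60 N. Pads are 19 mm wide; open, the fingers measure 117 mm over their backs; the gripper's body (75 mm by 190 mm) begins 51 mm behind the grasp point.
Start: joints at [-1.227, 0.332, -0.065, 1.46, 0.022, 1.35, -0.088], TCP at [0.224, 0.583, 0.223] pointing down, gripper open.
Joint ranges: [-2.6, 2.6], [-0.5, 2.12], [-1.47, 1.34], [0.16, 2.42], [-1.27, 4.41], [0.06, 2.06], [-2.6, 2.6]. Speed limits (rad/s): [2.22, 2.22, 2.79, 2.79, 3.14, 3.14, 3.14].

INTERFACE

Orientations are given as a rotation vector (axis times angle).
In Python, from cell import read_state, viewer, workorder gives the robot as it stands.
- The arm moves only by the tool send_rows, never from a script. Its argument "moves" is a list of rows, each a list of 7 numbers: the shift along the tool's x, y, z in units of 50 mm (1.0 is 50 mm), then the turn, a rotation vector about the tool's x, y, z in units of 5 degrees (1.0 is 5 degrees), then the opening, from -1 (shut) to 1 (fully open). A call has exactly 10 rows; each row is the pose to reach, as a shift and turn from the pose commanded when the call began, along the tool's axes at that moment; what a row does not reach only later rows make up. A row lasts 1/10 s, in which the tool goes at most 50 mm and 8.59 degrees, less where a joint would pass 70% of its speed; a pose out of reach is approached as far as the arm can. A call with a gripper value outside its range is refused whole. The fingers move at their own pace and stop on an object; the grip force is fixed at half the most. Time passes only in rows, so rows that repeat a pose let the fingers close, or fill a call up. It gives the time, the measured TCP pose, the force, the opening and the grip force at its end, in the units of the state.
- read_state(): the state, without advancing time (a new reading comes with each control period).
- viewer.get_image(name): name is "scene" or "top" or "wrist"; returns a dict with "frame" (384x512x3 uint8, red, green, blue), "depth" (384x512 float32, m along the optical axis (not along the pixel's ray), 0 where there is no reading), "fx", "fy", "cx", "cy" (pixels), "cam_to_world" (4x4, takes a point from camera to world coordinates); the wrist camera has in their place "hand_eye" (4x4, takes a point from camera to tool coordinates, whose origin is the TCP and whose axes are the flange's). Camera axes: x right, y up, looking along -z (the intrinsics and any distortion apply to the point x, -y, -z); pixel columns grow to the right and rows downward; lengths in m; the calibration is good to about 2 mm. A picture is of the moment at which its call begins: read the wrist's pose just before it.
- workorder.sign_off(): hands the job in; it is judged then, once.
The state is a dict: "t": time; "joint_positions": joint angles; "qvel": joint speeds; "tau": joint torques, N m; "tool_pos": TCP position; "orientation": TCP orientation; "force": force on the tool from outside, world axes, zero at the start; "torque": the same for the moment, N m; "opening": opening from 0.0 (shut) to 1.0 (fully open); "finger_force": force on a finger pad.
Only numpy, scipy, OpenCV 4.12 (cv2) and the standard library are available. Lean on these libraries where they do the work, as an engineer would, in place of code of your own. Each camera call takes 0.05 s, during which the arm holds its last target. There are 200 camera calls.

## Working session

There is one attempt and no reset: what is moved stays moved. The work goes in short steps, Python scripts to look and compute and a tool call to move; the robot and the scene stay as the last step left them, time stands still between calls to the robot, and variables do not carry over. Pictures are saved under pics/ and viewed, at most 10 in all, crops included, and the job is handed in when it is done.

Besides the shell and the picture viewer there is one more tool, called after ">>>" in YAML: its name, and indented under it one key for each argument. send_rows: Moves the arm, as the interface text tells. Its arguments: {"type":"object","properties":{"moves":{"type":"array"}},"required":["moves"]}

```bash
mkdir -p pics; ls
cat > h.py <<'E'
import numpy as np, cv2
from scipy.spatial.transform import Rotation as R
from cell import read_state, viewer, workorder
def grab(name):
    s=read_state(); im=viewer.get_image(name)
    if 'cam_to_world' in im: T=np.array(im['cam_to_world'])
    else:
        W=np.eye(4); W[:3,:3]=R.from_rotvec(s['orientation']).as_matrix(); W[:3,3]=s['tool_pos']
        T=W@np.array(im['hand_eye'])
    im['T']=T; return im
def cloud(im):
    d=im['depth']; v,u=np.mgrid[:d.shape[0],:d.shape[1]]
    P=np.stack([(u-im['cx'])/im['fx']*d,-(v-im['cy'])/im['fy']*d,-d],-1)
    W=P@im['T'][:3,:3].T+im['T'][:3,3]; W[d==0]=np.nan; return W
def onplane(im,px,z):
    px=np.atleast_2d(px).astype(float)
    r=np.stack([(px[:,0]-im['cx'])/im['fx'],-(px[:,1]-im['cy'])/im['fy'],-np.ones(len(px))],-1)@im['T'][:3,:3].T
    o=im['T'][:3,3]; return o+r*((z-o[2])/r[:,2])[:,None]
def save(im,n): cv2.imwrite('pics/'+n,cv2.cvtColor(im['frame'],cv2.COLOR_RGB2BGR))
E
python3 - <<'E'
from h import *
s=read_state(); print({k:np.round(v,3) for k,v in s.items()})
import pickle
ims={}
for n in ['top','scene']:
    im=grab(n); ims[n]=im; save(im,n+'0.png'); print(n,[k for k in im],im['fx'],im['cx'],im['cy'],np.round(im['T'],3))
    if 'distortion' in im: print(im['distortion'])
pickle.dump(ims,open('i0.pkl','wb'))
E
```

```text
pics
{'t': np.float64(0.0), 'joint_positions': array([-1.227,  0.333, -0.065,  1.461,  0.022,  1.35 , -0.089]), 'qvel': array([-0.   ,  0.001, -0.001, -0.001,  0.   , -0.   ,  0.   ]), 'tau': array([-1.0000e-03, -6.2326e+01,  2.4000e-02, -3.8991e+01, -6.1000e-02,
        3.9000e-02,  0.0000e+00]), 'tool_pos': array([0.224, 0.583, 0.222]), 'orientation': array([-5.730e-01, -3.089e+00,  2.000e-03]), 'force': array([ 0.103, -0.338, -0.455]), 'torque': array([ 0.013, -0.051, -0.02 ]), 'finger_force': np.float64(0.0), 'opening': np.float64(1.003)}
top ['frame', 'depth', 'fx', 'fy', 'cx', 'cy', 'cam_to_world', 'T'] 348.06418464707536 262.2718233126974 191.49659801661247 [[ 0.019  0.993 -0.116  0.37 ]
 [-0.999  0.023  0.037 -0.204]
 [ 0.04   0.115  0.993  0.917]
 [ 0.     0.     0.     1.   ]]
scene ['frame', 'depth', 'fx', 'fy', 'cx', 'cy', 'cam_to_world', 'T'] 479.98783297030667 245.02938441639458 192.3373323169261 [[ 0.565  0.451 -0.691 -0.257]
 [-0.825  0.286 -0.487 -0.73 ]
 [-0.022  0.846  0.533  0.643]
 [ 0.     0.     0.     1.   ]]
```

View pics/top0.png

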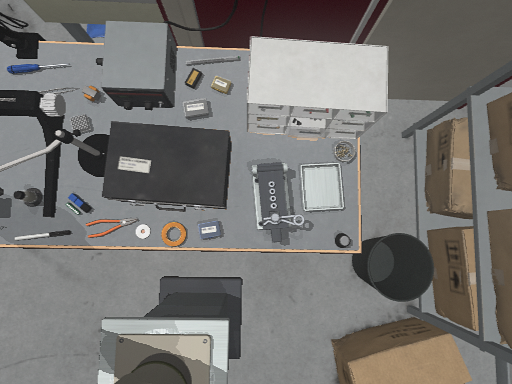

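View pics/scene0.png

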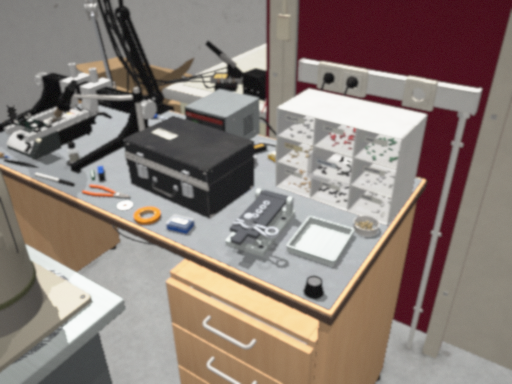

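Top view: jig centred near (272,200), the stud near (275,218), clip loop near (299,219), tray (322,187), tin (344,151), loupe (343,240). The scene view agrees, with the clip loop overhanging on the right towards the tray. Next, rough positions, then a wrist look.

Run:
```python
from h import *; import pickle
ims=pickle.load(open('i0.pkl','rb')); im=ims['top']; W=cloud(im)
for n,p in dict(stud=(275,218),loop=(299,219),tray=(322,187),tr1=(303,166),tr2=(343,209),tr3=(301,210),tr4=(342,165),tin=(344,151),loupe=(343,240),tab=(279,237),leaftop=(268,166),box=(209,229),tape=(174,234),casefr=(229,170),cab=(318,70),desk=(240,230),jigbl=(254,165)).items():
    print(n,np.round(W[p[1],p[0]],3))
m=grab('wrist'); print(m['fx'],m['cx'],m['cy'],np.round(m['hand_eye'],3))
```

```text
stud [ 0.405 -0.267  0.075]
loop [ 0.407 -0.336  0.   ]
tray [ 0.493 -0.397  0.004]
tr1 [ 0.548 -0.345  0.009]
tr2 [ 0.436 -0.454  0.002]
tr3 [ 0.431 -0.342 -0.   ]
tr4 [ 0.554 -0.452  0.003]
tin [ 0.594 -0.458  0.   ]
loupe [ 0.355 -0.445  0.03 ]
tab [ 0.36  -0.28   0.053]
leaftop [ 0.537 -0.249  0.053]
box [ 0.376 -0.103  0.017]
tape [ 0.362 -0.012  0.001]
casefr [ 0.529 -0.15   0.026]
cab [ 0.715 -0.344  0.217]
desk [ 0.375 -0.182  0.003]
jigbl [ 0.546 -0.214  0.013]
306.41211858248 256.77649916413446 191.3488005689205 [[-0.002  0.969  0.248  0.068]
 [ 1.     0.002  0.001 -0.   ]
 [ 0.001  0.248 -0.969 -0.162]
 [ 0.     0.     0.     1.   ]]
```

>>> send_rows:
  moves:
    - [0, 0, -1, 0, 0, 0, 1]
    - [0, 0, -2, 0, 0, 0, 1]
    - [0, 0, -2.8, 0, 0, 0, 1]
    - [-1, -0.3, -3, 0, 0, 1.5, 1]
    - [-1.9, -0.6, -3.2, 0, 0, 3, 1]
    - [-2.8, -0.9, -3.4, 0, 0, 4.5, 1]
    - [-3.7, -1.2, -3.6, 0, 0, 6, 1]
    - [-4.6, -1.5, -3.6, 0, 0, 7.5, 1]
    - [-5.5, -1.8, -3.6, 0, 0, 9, 1]
    - [-5.5, -1.8, -3.6, 0, 0, 10, 1]

```text
t: 1.15
tool_pos: [0.4542, 0.3946, 0.4025]
orientation: [1.843, 2.54, -0.001]
force: [0.4, 0.6, -0.8]
opening: 1.002
finger_force: 0.0
```

>>> send_rows:
  moves:
    - [-0.9, 0, 0, 0, 0, 1.5, 1]
    - [-1.8, -0.1, 0, 0, 0, 3, 1]
    - [-2.7, -0.1, 0, 0, 0, 4.5, 1]
    - [-3.6, -0.2, 0, 0, 0, 6, 1]
    - [-4.5, -0.3, 0, 0, 0, 7.5, 1]
    - [-5.4, -0.3, 0, 0, 0, 9, 1]
    - [-6.3, -0.4, 0, 0, 0, 10.5, 1]
    - [-7.2, -0.5, 0, 0, 0, 12, 1]
    - [-8, -0.9, 0, 0, 0, 13.5, 1]
    - [-8.9, -1.4, 0, 0, 0, 15, 1]

```text
t: 2.15
tool_pos: [0.5272, -0.0425, 0.402]
orientation: [-3.006, -0.911, 0.001]
force: [0.6, -0.1, -0.2]
opening: 0.999
finger_force: 0.0
```

Run:
```python
from h import *
s=read_state(); M=R.from_rotvec(s['orientation']).as_matrix(); print(s['t'],s['tool_pos'],s['joint_positions'],np.degrees(np.arctan2(M[1,1],M[0,1])))
d=np.array([.47,-.29,.27])-s['tool_pos']; print(M.T@d/.05)
```

```text
2.15 [ 0.52718345 -0.0425195   0.40195083] [-0.55846113  0.07783617  0.60235488  1.40973362 -0.04400834  1.66844918
 -0.94398012] -56.27611692170518
[-3.69693424  3.48251136  2.6411775 ]
```

>>> send_rows:
  moves:
    - [-0.6, 0.5, 0, 0, 0, 1.5, 1]
    - [-1.2, 1.1, 0, 0, 0, 3, 1]
    - [-1.8, 1.7, 0, 0, 0, 4.7, 1]
    - [-2.4, 2.3, 0.2, 0, 0, 4.7, 1]
    - [-3, 2.9, 1, 0, 0, 4.7, 1]
    - [-3.7, 3.5, 1.8, 0, 0, 4.7, 1]
    - [-3.7, 3.5, 2.6, 0, 0, 4.7, 1]
    - [-3.7, 3.5, 2.6, 0, 0, 4.7, 1]
    - [-3.7, 3.5, 2.6, 0, 0, 4.7, 1]
    - [-3.7, 3.5, 2.6, 0, 0, 4.7, 1]

```text
t: 3.15
tool_pos: [0.4732, -0.2891, 0.2745]
orientation: [3.128, 0.29, 0.003]
force: [0.9, -0.4, 0.7]
opening: 1.0
finger_force: 0.0
```

Run:
```python
from h import *; import pickle
s=read_state(); print(s['tool_pos'],s['joint_positions'],s['qvel'].max())
im=grab('wrist'); save(im,'w1.png'); pickle.dump(im,open('w1.pkl','wb')); print(im['depth'].min(),im['depth'].max())
```

```text
[ 0.47321971 -0.28906177  0.27447957] [-0.25336577  0.17668621  0.82639908  1.60849358 -0.13215902  1.41193054
 -0.80003658] 0.004246903174195376
0.0 1.3567249
```

View pics/w1.png

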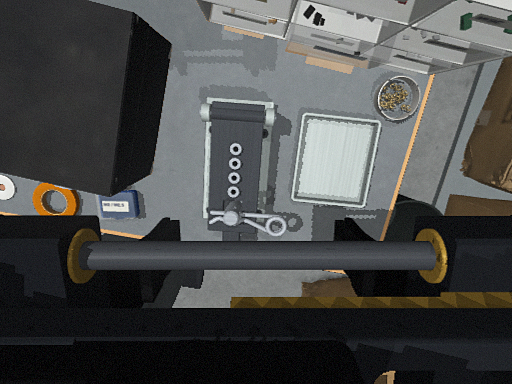

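Wrist view: jig leaf with four bushings in a line from (236,149) to (233,191), stud top at (231,217), loop at (277,226), tray corners about (303,113) to (375,205). The gripper hides the lower half, so I'll step back for a second view.

>>> send_rows:
  moves:
    - [-0.6, 0, 0, 0, 0, 0, 1]
    - [-1.2, 0, 0, 0, 0, 0, 1]
    - [-1.6, 0, 0, 0, 0, 0, 1]
    - [-1.6, 0, 0, 0, 0, 0, 1]
    - [-1.6, 0, 0, 0, 0, 0, 1]
    - [-1.6, 0, 0, 0, 0, 0, 1]
    - [-1.6, 0, 0, 0, 0, 0, 1]
    - [-1.6, 0, 0, 0, 0, 0, 1]
    - [-1.6, 0, 0, 0, 0, 0, 1]
    - [-1.6, 0, 0, 0, 0, 0, 1]

```text
t: 4.2
tool_pos: [0.3933, -0.3044, 0.2724]
orientation: [3.128, 0.287, -0.001]
force: [-0.3, -0.3, -0.3]
opening: 0.997
finger_force: 0.0
```

Run:
```python
from h import *; import pickle
s=read_state(); print(s['tool_pos'],s['joint_positions'],s['qvel'].max())
im=grab('wrist'); save(im,'w2.png'); pickle.dump(im,open('w2.pkl','wb'))
c=im['frame'][0:230,150:400]; c=cv2.resize(c,None,fx=3,fy=2.6*3/3,interpolation=cv2.INTER_CUBIC)
c=cv2.resize(im['frame'][0:200,150:410],None,fx=3,fy=3,interpolation=cv2.INTER_CUBIC)
cv2.imwrite('pics/w2c.png',c[:,:,::-1])
```

```text
[ 0.39325139 -0.30436215  0.27241392] [-0.26940022 -0.0126088   0.84376783  1.74782966  0.00983725  1.40239661
 -0.81511444] 0.0018901691170529345
```

View pics/w2c.png

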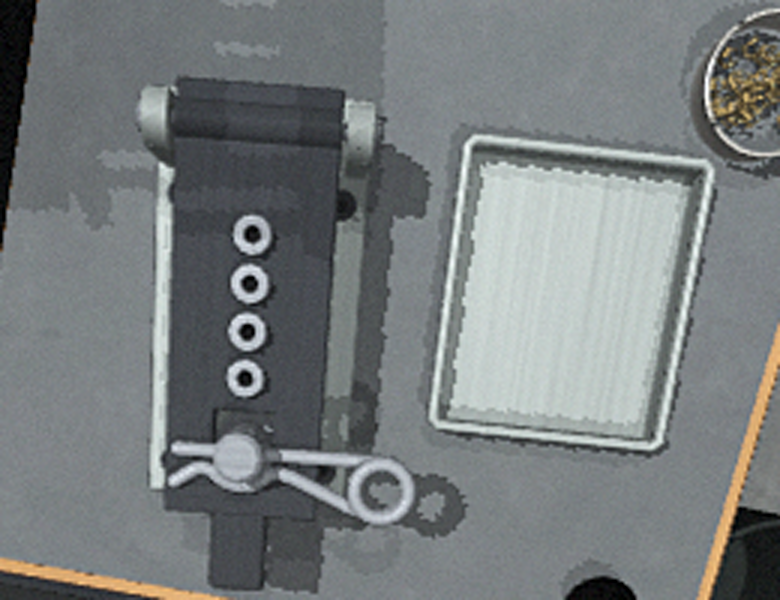

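Crop (÷3, +150 in u): bushings run (252,234) to (245,378), stud top (238,456), loop centre (380,490), tab centred near (237,552), tray rim corners (467,138), (713,160), (660,448), (432,428). Next I triangulate between the two wrist views.

```bash
cat >> h.py <<'E'
def ray(im,p):
    r=im['T'][:3,:3]@np.array([(p[0]-im['cx'])/im['fx'],-(p[1]-im['cy'])/im['fy'],-1]); return im['T'][:3,3],r/np.linalg.norm(r)
def tri(a,pa,b,pb):
    A=np.zeros((3,3));c=np.zeros(3)
    for o,r in (ray(a,pa),ray(b,pb)):
        Q=np.eye(3)-np.outer(r,r);A+=Q;c+=Q@o
    return np.linalg.solve(A,c)
E
python3 - <<'E'
from h import *; import pickle
a,b=[pickle.load(open(f,'rb')) for f in('w1.pkl','w2.pkl')]
def blobs(im,box,th=150):
    x0,y0,x1,y1=box; g=cv2.cvtColor(im['frame'],cv2.COLOR_RGB2GRAY); g=cv2.resize(g[y0:y1,x0:x1],None,fx=4,fy=4,interpolation=cv2.INTER_CUBIC)
    cs,_=cv2.findContours((g>th).astype(np.uint8),cv2.RETR_CCOMP,cv2.CHAIN_APPROX_NONE)
    out=[]
    for c in cs:
        A=cv2.contourArea(c)
        if A>60:
            (x,y),r=cv2.minEnclosingCircle(c); out.append([round(x/4-.375+x0,2),round(y/4-.375+y0,2),round(r/4,2),A/16])
    return out
for n,im,bx in (('a',a,(222,138,248,204)),('b',b,(222,66,248,140)),('a',a,(262,208,294,238)),('b',b,(262,148,294,180))): print(n,blobs(im,bx))
Wb=cloud(b); Wa=cloud(a)
for n,p in dict(leaf=(220,80),leaf2=(225,140),tab=(229,184),stud=(229,152),studL=(228,153),desk=(290,100),tray=(340,100)).items(): print(n,np.round(Wb[p[1],p[0]],4))
print('stud tri',tri(a,(231,217),b,(229.3,152)))
for n,p in dict(t1=(467,138),t2=(713,160),t3=(660,448),t4=(432,428)).items(): print(n,np.round(onplane(b,(p[0]/3+150-.33,p[1]/3-.33),.019),4))
E
```

```text
a [[232.79, 191.35, 5.67, 89.3125], [232.91, 191.56, 3.11, 26.71875], [233.51, 177.53, 5.7, 91.9375], [233.62, 177.44, 3.3, 28.4375], [234.25, 163.25, 5.88, 95.3125], [234.54, 163.27, 3.36, 29.5], [235.14, 148.63, 5.84, 98.6875], [235.19, 148.71, 3.37, 30.125]]
b [[231.08, 125.57, 6.11, 103.375], [231.25, 125.65, 3.46, 32.28125], [231.8, 110.08, 6.19, 109.15625], [231.97, 110.28, 3.47, 32.9375], [232.76, 94.1, 6.3, 112.8125], [232.71, 94.29, 3.53, 33.8125], [233.25, 77.72, 6.46, 114.71875], [233.62, 77.66, 3.75, 38.0]]
a [[273.37, 226.39, 12.32, 319.375], [275.4, 225.88, 7.18, 144.0], [269.18, 215.62, 7.71, 27.28125]]
b [[264.5, 167.75, 4.07, 14.46875], [276.31, 163.24, 10.99, 356.0625], [276.4, 163.24, 7.76, 174.25], [267.27, 152.5, 5.87, 25.75]]
leaf [ 0.488  -0.2434  0.0531]
leaf2 [ 0.4167 -0.2572  0.0205]
tab [ 0.3664 -0.2737  0.0551]
stud [ 0.4097 -0.2687  0.0773]
studL [ 0.4084 -0.2678  0.0779]
desk [ 0.4835 -0.3338  0.0038]
tray [ 0.4957 -0.4001  0.0039]
stud tri [ 0.40893633 -0.26861559  0.07168324]
t1 [[ 0.5498 -0.3377  0.019 ]]
t2 [[ 0.5601 -0.4408  0.019 ]]
t3 [[ 0.4399 -0.4515  0.019 ]]
t4 [[ 0.4301 -0.3484  0.019 ]]
```

Run:
```python
from h import *; import pickle
a,b=[pickle.load(open(f,'rb')) for f in('w1.pkl','w2.pkl')]
pa=[(232.85,191.45),(233.56,177.49),(234.4,163.26),(235.16,148.67)]; pb=[(231.16,125.6),(231.88,110.18),(232.74,94.2),(233.43,77.7)]
P=np.array([tri(a,x,b,y) for x,y in zip(pa,pb)]); print(np.round(P,4))
L=tri(a,(275.4,225.88),b,(276.4,163.24)); print('loop',L, onplane(b,(276.4,163.24),.063),onplane(a,(275.4,225.88),.063))
Q=onplane(b,pb,.055); print(np.round(Q,4)); v,*_=[np.linalg.svd(Q[:,:2]-Q[:,:2].mean(0))[2][0]]; v*=np.sign(v[0]); yaw=np.arctan2(v[1],v[0]); print('yaw',np.degrees(yaw))
# leaf edges / tab edges in view b by dark mask per row
g=cv2.cvtColor(b['frame'],cv2.COLOR_RGB2GRAY)
for r in (60,70,85,100,120,176,184,190): print(r,g[r,195:275:1].tolist() if r in(100,184) else '')
```

```text
[[ 0.4389 -0.2651  0.0598]
 [ 0.4567 -0.263   0.0587]
 [ 0.4747 -0.2611  0.0588]
 [ 0.4928 -0.259   0.0594]]
loop [ 0.40469777 -0.32682307  0.0641187 ] [[ 0.40455204 -0.32703253  0.063     ]] [[ 0.40427811 -0.32686745  0.063     ]]
[[ 0.4387 -0.2648  0.055 ]
 [ 0.4567 -0.2628  0.055 ]
 [ 0.4749 -0.2608  0.055 ]
 [ 0.4932 -0.2587  0.055 ]]
yaw 6.375674043723197
60 
70 
85 
100 [130, 133, 132, 130, 127, 128, 143, 211, 219, 213, 202, 119, 61, 74, 72, 73, 83, 71, 74, 76, 72, 74, 75, 77, 69, 75, 84, 78, 77, 75, 72, 72, 78, 69, 50, 72, 143, 188, 193, 189, 142, 64, 30, 37, 69, 75, 78, 73, 75, 74, 76, 74, 74, 72, 73, 70, 73, 79, 76, 81, 81, 68, 78, 79, 50, 121, 135, 130, 130, 125, 129, 134, 126, 128, 96, 82, 80, 80, 86, 90]
120 
176 
184 [126, 123, 128, 129, 129, 126, 129, 132, 135, 137, 130, 136, 129, 125, 130, 130, 133, 133, 136, 137, 133, 121, 124, 123, 106, 77, 69, 75, 76, 66, 77, 71, 77, 79, 70, 76, 77, 72, 76, 75, 76, 71, 52, 68, 71, 72, 69, 71, 76, 75, 67, 72, 71, 72, 74, 75, 72, 82, 73, 72, 75, 75, 122, 138, 128, 136, 120, 117, 118, 114, 114, 120, 114, 114, 122, 115, 119, 117, 117, 118]
190
```

```bash
cat >> h.py <<'E'
JO=np.array([.4639,-.2623]); JY=np.radians(6.4); TO=np.array([.495,-.3946]); TY=np.radians(5.1)
def fr(o,y,p): c,s=np.cos(y),np.sin(y); return np.array([o[0]+c*p[0]-s*p[1],o[1]+s*p[0]+c*p[1]])
def jig(x,y): return fr(JO,JY,(x/1e3,y/1e3))
def tray(x,y): return fr(TO,TY,(x/1e3,y/1e3))
def go(xy,z,ydeg,cur=None):
    s=read_state(); p=np.array(s['tool_pos']) ; M=R.from_rotvec(s['orientation']).as_matrix()
    t=M.T@(np.array([xy[0],xy[1],z])-p)/.05
    th=np.radians(ydeg); D=np.array([[-np.sin(th),np.cos(th),0],[np.cos(th),np.sin(th),0],[0,0,-1.]]).T
    w=np.degrees(R.from_matrix(M.T@D).as_rotvec())/5
    print('shift',np.round(t,2),'turn',np.round(w,2))
E
python3 - <<'E'
from h import *
go(jig(-66,-58),.12,6.4); go(jig(-66,-58),.046,6.4); print(jig(-66,-58))
E
```

```text
shift [0.15 0.49 3.05] turn [ -0.     0.   -17.18]
shift [0.15 0.49 4.53] turn [ -0.     0.   -17.18]
[ 0.40477652 -0.32729549]
```

>>> send_rows:
  moves:
    - [0, 0.1, 0.4, 0, 0, -1.6, 1]
    - [0, 0.2, 0.8, 0, 0, -3.2, 1]
    - [0, 0.3, 1.2, 0, 0, -4.8, 1]
    - [0.1, 0.4, 1.6, 0, 0, -6.4, 1]
    - [0.1, 0.5, 2, 0, 0, -8, 1]
    - [0.15, 0.5, 2.4, 0, 0, -9.6, 1]
    - [0.15, 0.5, 2.7, 0, 0, -11.2, 1]
    - [0.15, 0.5, 3, 0, 0, -12.8, 1]
    - [0.15, 0.5, 3, 0, 0, -14.5, 1]
    - [0.15, 0.5, 3, 0, 0, -16.2, 1]

```text
t: 5.25
tool_pos: [0.4048, -0.3274, 0.1219]
orientation: [-2.185, -2.256, 0.001]
force: [0.9, 1.0, 0.1]
opening: 1.003
finger_force: 0.0
```

>>> send_rows:
  moves:
    - [0, 0, 0, 0, 0, -1, 1]
    - [0, 0, 0, 0, 0, -1, 1]
    - [0, 0, 0, 0, 0, -1, 1]
    - [0, 0, 0, 0, 0, -1, 1]
    - [0, 0, 0, 0, 0, -1, 1]
    - [0, 0, 0, 0, 0, -1, 1]
    - [0, 0, 0, 0, 0, -1, 1]
    - [0, 0, 0, 0, 0, -1, 1]
    - [0, 0, 0, 0, 0, -1, 1]
    - [0, 0, 0, 0, 0, -1, 1]

```text
t: 6.25
tool_pos: [0.4051, -0.3276, 0.1225]
orientation: [2.092, 2.343, 0.0]
force: [-0.6, 0.4, -0.0]
opening: 0.999
finger_force: 0.0
```

Run:
```python
from h import *
s=read_state(); print(s['tool_pos'],s['joint_positions'])
go(jig(-66,-58),.046,6.4)
```

```text
[ 0.40509642 -0.32758411  0.12252771] [-0.05339386  0.21630422  0.72713842  1.89116595 -0.16147389  1.09306213
  0.84989584]
shift [ 0.01 -0.01  1.53] turn [ 0.   -0.    0.02]
```

>>> send_rows:
  moves:
    - [0, 0, 0.5, 0, 0, 0, 1]
    - [0, 0, 1, 0, 0, 0, 1]
    - [0, 0, 1.5, 0, 0, 0, 1]
    - [0, 0, 1.5, 0, 0, 0, 1]
    - [0, 0, 1.5, 0, 0, 0, -1]
    - [0, 0, 1.5, 0, 0, 0, -1]
    - [0, 0, 1.5, 0, 0, 0, -1]
    - [0, 0, 1.5, 0, 0, 0, -1]
    - [0, 0, 1.5, 0, 0, 0, -1]
    - [0, 0, 1.5, 0, 0, 0, -1]

```text
t: 7.25
tool_pos: [0.4052, -0.3276, 0.0477]
orientation: [2.092, 2.343, 0.0]
force: [0.6, -0.1, -0.8]
opening: 0.543
finger_force: 0.0
```

>>> send_rows:
  moves:
    - [0, 0, 0, 0, 0, 0, -1]
    - [0, 0, 0, 0, 0, 0, -1]
    - [0, 0, 0, 0, 0, 0, -1]
    - [0, 0, 0, 0, 0, 0, -1]
    - [0, 0, 0, 0, 0, 0, -1]
    - [0, 0, 0, 0, 0, 0, -1]
    - [-0.1, 0, 0, 0, 0, 0, -1]
    - [-0.2, 0, 0, 0, 0, 0, -1]
    - [-0.3, 0, 0, 0, 0, 0, -1]
    - [-0.4, 0, 0, 0, 0, 0, -1]

```text
t: 8.25
tool_pos: [0.4063, -0.3445, 0.0462]
orientation: [-2.086, -2.34, -0.003]
force: [-3.9, 11.2, 0.9]
opening: 0.311
finger_force: 30.0
```

>>> send_rows:
  moves:
    - [-0.1, 0, 0, 0, 0, 0, -1]
    - [-0.2, 0, 0, 0, 0, 0, -1]
    - [-0.3, 0, 0, 0, 0, 0, -1]
    - [-0.4, 0, 0, 0, 0, 0, -1]
    - [-0.5, 0, 0, 0, 0, 0, -1]
    - [-0.6, 0, 0, 0, 0, 0, -1]
    - [-0.7, 0, 0, 0, 0, 0, -1]
    - [-0.8, 0, 0, 0, 0, 0, -1]
    - [-0.9, 0, 0, 0, 0, 0, -1]
    - [-1, 0, 0, 0, 0, 0, -1]

```text
t: 9.25
tool_pos: [0.413, -0.3975, 0.0475]
orientation: [-2.092, -2.343, -0.0]
force: [-0.4, 0.7, -0.7]
opening: 0.31
finger_force: 30.0
```

Run:
```python
from h import *
im=grab('scene'); a=cv2.resize(im['frame'][180:310,200:380],None,fx=2,fy=2,interpolation=cv2.INTER_CUBIC)
w=grab('wrist'); b=cv2.resize(w['frame'][0:260,100:460],(360,260))
cv2.imwrite('pics/p1.png',np.hstack([a,b])[:,:,::-1])
s=read_state(); print(s['force'],s['finger_force'],s['opening'],s['tool_pos'])
```

```text
[ 0.44474597  0.19424737 -0.76212431] 29.999535754323006 0.31091471612823735 [ 0.41283256 -0.3979303   0.0475235 ]
```

View pics/p1.png

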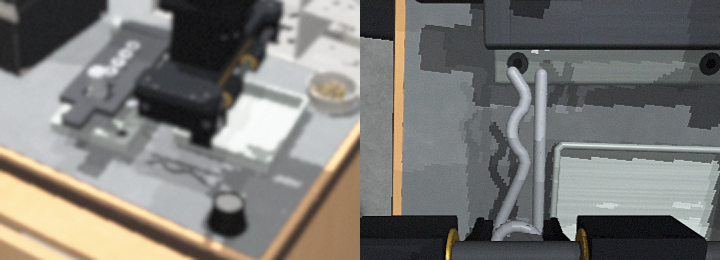

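The clip is held by its loop, legs pointing up in the wrist view (tips near (515,75) and (542,75) of the montage), level and clear of the stud; the leaf is still down. Now to the tray.

Run:
```python
from h import *
go(tray(-36.5,-14),.10,-84.9); go(tray(-36.5,-14),.016,-84.9); print(read_state()['joint_positions'])
```

```text
shift [-0.38  0.9  -1.05] turn [ 0.    0.   18.27]
shift [-0.38  0.9   0.63] turn [ 0.    0.   18.27]
[ 0.13623058  0.45042998  0.67700901  1.81772445 -0.33205131  0.98921676
  1.0622192 ]
```

>>> send_rows:
  moves:
    - [0, 0, -0.6, 0, 0, 0, -1]
    - [0, 0, -1.1, 0, 0, 1.6, -1]
    - [0, 0.1, -1.1, 0, 0, 3.2, -1]
    - [-0.1, 0.2, -1.1, 0, 0, 4.8, -1]
    - [-0.1, 0.3, -1.1, 0, 0, 6.4, -1]
    - [-0.2, 0.5, -1.1, 0, 0, 8, -1]
    - [-0.3, 0.7, -1.1, 0, 0, 9.6, -1]
    - [-0.4, 0.9, -1.1, 0, 0, 11.2, -1]
    - [-0.4, 0.9, -1.1, 0, 0, 12.8, -1]
    - [-0.4, 0.9, -1.1, 0, 0, 14.4, -1]

```text
t: 10.35
tool_pos: [0.4602, -0.4117, 0.1023]
orientation: [-3.072, -0.658, 0.0]
force: [-0.4, 0.0, -0.8]
opening: 0.309
finger_force: 30.0
```

>>> send_rows:
  moves:
    - [0, 0, 0, 0, 0, 1.5, -1]
    - [0, 0, 0, 0, 0, 3, -1]
    - [0, 0, 0, 0, 0, 3.9, -1]
    - [0, 0, 0, 0, 0, 3.9, -1]
    - [0, 0, 0.4, 0, 0, 3.9, -1]
    - [0, 0, 0.8, 0, 0, 3.9, -1]
    - [0, 0, 1.1, 0, 0, 3.9, -1]
    - [0, 0, 1.1, 0, 0, 3.9, -1]
    - [0, 0, 1.1, 0, 0, 3.9, -1]
    - [0, 0, 1.1, 0, 0, 3.9, -1]

```text
t: 11.35
tool_pos: [0.4603, -0.4125, 0.0485]
orientation: [3.138, 0.137, 0.002]
force: [0.7, -0.4, -0.0]
opening: 0.312
finger_force: 30.0
```

Run:
```python
from h import *
s=read_state(); print(s['tool_pos'],s['joint_positions'],s['force'])
go(tray(-36.5,-14),.014,-84.9)
im=grab('wrist'); save(im,'w3.png')
```

```text
[ 0.46025793 -0.41246041  0.04848551] [-0.04739934  0.66448905  0.96100326  1.70432808 -0.60424828  1.09750246
 -0.38175559] [ 0.65407175 -0.35699508 -0.01474614]
shift [-0.01 -0.01  0.69] turn [ 0.01 -0.01 -0.02]
```

View pics/w3.png

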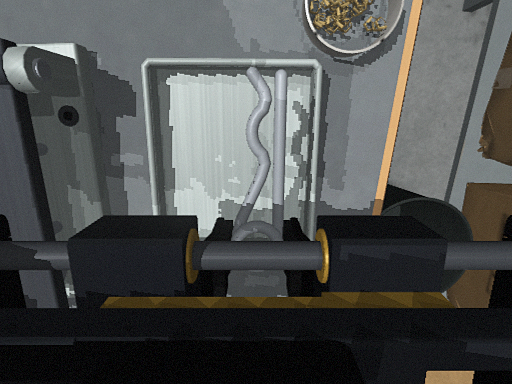

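The clip is over the tray: tips at (255,72) and (280,72) inside the far rim, fingers inside the side walls (rim at u≈318). Lower and release with a small opening.

>>> send_rows:
  moves:
    - [0, 0, 0.3, 0, 0, 0, -1]
    - [0, 0, 0.6, 0, 0, 0, -1]
    - [0, 0, 0.75, 0, 0, 0, -1]
    - [0, 0, 0.75, 0, 0, 0, -1]
    - [0, 0, 0.75, 0, 0, 0, -0.1]
    - [0, 0, 0.75, 0, 0, 0, -0.1]
    - [0, 0, 0.75, 0, 0, 0, -0.1]
    - [0, 0, 0.75, 0, 0, 0, -0.1]
    - [0, 0, 0.5, 0, 0, 0, -0.1]
    - [0, 0, 0, 0, 0, 0, -0.1]

```text
t: 12.4
tool_pos: [0.4592, -0.4112, 0.0473]
orientation: [-3.137, -0.137, 0.003]
force: [0.3, -0.3, -0.5]
opening: 0.451
finger_force: 0.0
```

Run:
```python
from h import *
s=read_state(); print(s['tool_pos'],s['joint_positions'],s['opening'])
# tab grasp: tool y along -jig y
go(jig(-105,0),.13,-83.6);go(jig(-105,0),.035,-83.6)
```

```text
[ 0.45924541 -0.41120783  0.04731746] [-0.04787336  0.66550033  0.96025897  1.7058199  -0.60351757  1.09878472
 -0.38271198] 0.4514191538643195
shift [-1.75 -2.91 -1.65] turn [-0.02  0.02 -0.28]
shift [-1.75 -2.91  0.25] turn [-0.02  0.02 -0.28]
```

>>> send_rows:
  moves:
    - [0, 0, -0.8, 0, 0, 0, 0.2]
    - [0, 0, -1.6, 0, 0, 0, 0.2]
    - [-0.4, -0.7, -1.6, 0, 0, -0.3, 0.2]
    - [-0.8, -1.4, -1.6, 0, 0, -0.3, 0.2]
    - [-1.2, -2.1, -1.6, 0, 0, -0.3, 0.2]
    - [-1.75, -2.9, -1.6, 0, 0, -0.3, 0.2]
    - [-1.75, -2.9, -1.6, 0, 0, -0.3, 0.2]
    - [-1.75, -2.9, -1.2, 0, 0, -0.3, 0.2]
    - [-1.75, -2.9, -0.8, 0, 0, -0.3, 0.2]
    - [-1.75, -2.9, -0.8, 0, 0, -0.3, 0.2]

```text
t: 13.4
tool_pos: [0.3594, -0.274, 0.0867]
orientation: [-3.134, -0.178, 0.001]
force: [0.3, -0.3, -0.2]
opening: 0.606
finger_force: 0.0
```

Run:
```python
from h import *
s=read_state(); print(s['tool_pos'],s['joint_positions'],s['opening'])
go(jig(-105,0),.035,-83.6)
a=grab('top')['frame'][130:250,230:360]; b=grab('wrist')['frame'][:260,100:460]
cv2.imwrite('pics/p2.png',np.hstack([cv2.resize(a,(390,360),interpolation=cv2.INTER_CUBIC),cv2.resize(b,(400,360))])[:,:,::-1])
```

```text
[ 0.35940645 -0.27403683  0.08670533] [-0.6119291   0.1641376   1.26318568  2.10212124 -0.18800202  0.99955514
 -0.70747618] 0.6060749178027094
shift [0.   0.   1.03] turn [-0.03  0.01  0.02]
```

View pics/p2.png

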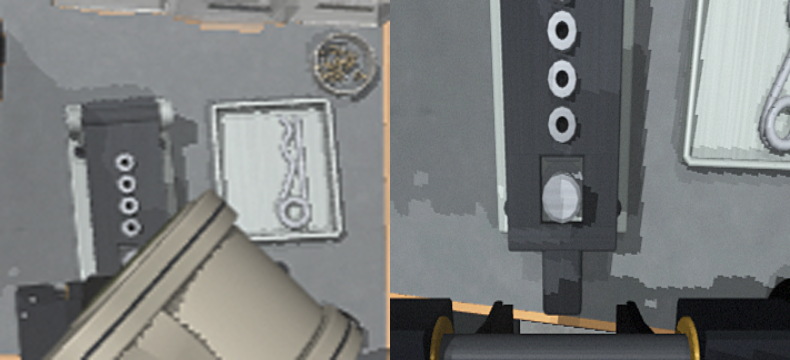

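The clip lies wholly inside the tray (loop at (293,212), tips at (290,120) in the left half), and the tab (560,285 right half) is centred between the fingers. Descend on the tab.

>>> send_rows:
  moves:
    - [0, 0, 0.3, 0, 0, 0, 0.2]
    - [0, 0, 0.6, 0, 0, 0, 0.2]
    - [0, 0, 0.9, 0, 0, 0, 0.2]
    - [0, 0, 1.03, 0, 0, 0, 0.2]
    - [0, 0, 1.03, 0, 0, 0, -1]
    - [0, 0, 1.03, 0, 0, 0, -1]
    - [0, 0, 1.03, 0, 0, 0, -1]
    - [0, 0, 1.03, 0, 0, 0, -1]
    - [0, 0, 1.03, 0, 0, 0, -1]
    - [0, 0, 1.03, 0, 0, 0, -1]

```text
t: 14.5
tool_pos: [0.3604, -0.2738, 0.0363]
orientation: [-3.134, -0.178, 0.0]
force: [-1.4, 7.1, 8.4]
opening: 0.269
finger_force: 30.0
```

Run:
```python
from h import *
s=read_state(); print(s['tool_pos'],s['joint_positions'],s['opening'],s['finger_force'],s['force'])
r=.175; h=.049; off=.049-s['tool_pos'][2]
p0=np.array(s['tool_pos'])
M=R.from_rotvec(s['orientation']).as_matrix()
for a in np.arange(0,1.85,.06):
    xy=jig(70-175*np.cos(a),0); t=M.T@(np.array([xy[0],xy[1],h+r*np.sin(a)-off])-np.array([*jig(-105,0),.049-off]))/.05
    print(round(a,2),np.round(t,2))
```

```text
[ 0.36036472 -0.27375197  0.03630368] [-0.45560841  0.30350947  1.12982126  2.13939475 -0.3543029   0.9026897
 -0.57536006] 0.26921809134258856 30.00409483909607 [-1.36435983  7.11670667  8.44472071]
0.0 [0. 0. 0.]
0.06 [ 0.01 -0.   -0.21]
0.12 [ 0.03 -0.   -0.42]
0.18 [ 0.06 -0.   -0.63]
0.24 [ 0.1  -0.   -0.83]
0.3 [ 0.16 -0.   -1.03]
0.36 [ 0.22 -0.   -1.23]
0.42 [ 0.3  -0.   -1.43]
0.48 [ 0.4  -0.   -1.62]
0.54 [ 0.5 -0.  -1.8]
0.6 [ 0.61 -0.   -1.98]
0.66 [ 0.74 -0.   -2.15]
0.72 [ 0.87 -0.   -2.31]
0.78 [ 1.01 -0.   -2.46]
0.84 [ 1.16 -0.01 -2.61]
0.9 [ 1.32 -0.01 -2.74]
0.96 [ 1.49 -0.01 -2.87]
1.02 [ 1.67 -0.01 -2.98]
1.08 [ 1.85 -0.01 -3.09]
1.14 [ 2.04 -0.   -3.18]
1.2 [ 2.23 -0.   -3.26]
1.26 [ 2.43 -0.   -3.33]
1.32 [ 2.63 -0.   -3.39]
1.38 [ 2.84 -0.   -3.44]
1.44 [ 3.04 -0.   -3.47]
1.5 [ 3.25 -0.   -3.49]
1.56 [ 3.46 -0.   -3.5 ]
1.62 [ 3.67 -0.   -3.5 ]
1.68 [ 3.88 -0.   -3.48]
1.74 [ 4.09 -0.   -3.45]
1.8 [ 4.3  -0.   -3.41]
```

>>> send_rows:
  moves:
    - [0.01, 0, -0.21, 0, 0, 0, -1]
    - [0.03, 0, -0.42, 0, 0, 0, -1]
    - [0.06, 0, -0.63, 0, 0, 0, -1]
    - [0.1, 0, -0.83, 0, 0, 0, -1]
    - [0.16, 0, -1.03, 0, 0, 0, -1]
    - [0.22, 0, -1.23, 0, 0, 0, -1]
    - [0.3, 0, -1.43, 0, 0, 0, -1]
    - [0.4, 0, -1.62, 0, 0, 0, -1]
    - [0.5, 0, -1.8, 0, 0, 0, -1]
    - [0.61, 0, -1.98, 0, 0, 0, -1]

```text
t: 15.5
tool_pos: [0.3903, -0.2703, 0.1352]
orientation: [-3.134, -0.178, 0.001]
force: [2.7, 5.6, -5.8]
opening: 0.272
finger_force: 30.0
```

Run:
```python
from h import *
s=read_state(); print(s['tool_pos'],s['joint_positions'],s['opening'],s['finger_force'],s['force'],s['torque'])
```

```text
[ 0.39030883 -0.27033825  0.13520488] [-0.65999912  0.12577243  1.26258211  1.99934604 -0.13554621  1.10965683
 -0.79616489] 0.27195579934986736 30.000478411093354 [ 2.6965808   5.62971252 -5.83295488] [ 1.0362356  -0.20105207 -0.07190027]
```

>>> send_rows:
  moves:
    - [0.13, 0, -0.17, 0, 0, 0, -1]
    - [0.26, 0, -0.33, 0, 0, 0, -1]
    - [0.4, 0, -0.48, 0, 0, 0, -1]
    - [0.55, 0, -0.63, 0, 0, 0, -1]
    - [0.71, 0, -0.76, 0, 0, 0, -1]
    - [0.88, 0, -0.89, 0, 0, 0, -1]
    - [1.06, 0, -1, 0, 0, 0, -1]
    - [1.24, 0, -1.11, 0, 0, 0, -1]
    - [1.43, 0, -1.2, 0, 0, 0, -1]
    - [1.62, 0, -1.28, 0, 0, 0, -1]

```text
t: 16.5
tool_pos: [0.4705, -0.2614, 0.1992]
orientation: [-3.134, -0.178, 0.004]
force: [-3.1, 5.5, -0.3]
opening: 0.272
finger_force: 30.0
```

Run:
```python
from h import *
s=read_state(); print(s['tool_pos'],s['joint_positions'],s['opening'],s['finger_force'],s['force'],s['torque'],jig(70-175*np.cos(1.2),0),.036-.049+.049+.175*np.sin(1.2))
```

```text
[ 0.47045717 -0.26138102  0.19918341] [-0.56890683  0.28649017  1.17636129  1.76646413 -0.27643036  1.27654539
 -0.78193908] 0.27220856882896166 29.998902026563883 [-3.14098273  5.50047572 -0.30131027] [ 1.06506762  1.15767495 -0.02231959] [ 0.47044634 -0.26156571] 0.1991068400442646
```

>>> send_rows:
  moves:
    - [0.2, 0, -0.07, 0, 0, 0, -1]
    - [0.4, 0, -0.13, 0, 0, 0, -1]
    - [0.61, 0, -0.18, 0, 0, 0, -1]
    - [0.81, 0, -0.21, 0, 0, 0, -1]
    - [1.02, 0, -0.23, 0, 0, 0, -1]
    - [1.23, 0, -0.24, 0, 0, 0, -1]
    - [1.44, 0, -0.24, 0, 0, 0, -1]
    - [1.65, 0, -0.22, 0, 0, 0, -1]
    - [1.86, 0, -0.19, 0, 0, 0, -1]
    - [2.05, 0, -0.15, 0, 0, 0, -1]

```text
t: 17.5
tool_pos: [0.5734, -0.2498, 0.2074]
orientation: [-3.136, -0.179, 0.0]
force: [-1.3, 5.5, 4.5]
opening: 0.269
finger_force: 30.0
```

Run:
```python
from h import *
s=read_state(); print(s['tool_pos'],s['joint_positions'],s['opening'],s['finger_force'],s['force'],s['torque'])
p=s['tool_pos'][:2]-jig(70,0); x=p@[np.cos(JY),np.sin(JY)]; z=s['tool_pos'][2]+.0127-.049; print('angle',np.arctan2(z,-x))
```

```text
[ 0.57344544 -0.24983165  0.20740835] [-0.40888323  0.51262765  1.04679627  1.5232712  -0.449132    1.36629713
 -0.78236406] 0.2694975764502607 29.99957012012601 [-1.33332345  5.51154868  4.54194216] [ 1.11514073  0.83098878 -0.00828777]
angle 1.8018415262881773
```

>>> send_rows:
  moves:
    - [0, 0, 0, 0, 0, 0, 0]
    - [0, 0, 0, 0, 0, 0, 0.2]
    - [0, 0, 0, 0, 0, 0, 0.2]
    - [0, 0, 0, 0, 0, 0, 0.2]
    - [0, 0, 0, 0, 0, 0, 0.2]
    - [0, 0, -0.4, 0, 0, 0, 0.2]
    - [0, 0, -0.9, 0, 0, 0, 0.2]
    - [0, 0, -1.4, 0, 0, 0, 0.2]
    - [0, 0, -1.4, 0, 0, 0, 0.2]
    - [0, 0, -1.4, 0, 0, 0, 0.2]

```text
t: 18.5
tool_pos: [0.5728, -0.2511, 0.2766]
orientation: [-3.137, -0.177, -0.001]
force: [0.3, -0.6, -0.0]
opening: 0.598
finger_force: 0.0
```

Run:
```python
from h import *
s=read_state(); print(s['tool_pos'],s['opening'],s['force'])
go(jig(-90,0),.30,-83.6); go(jig(-60,0),.25,-83.6)
```

```text
[ 0.57280905 -0.25105599  0.27661433] 0.5978724861198457 [ 0.29130871 -0.60523441 -0.04030269]
shift [-3.99 -0.02 -0.47] turn [ 0.   -0.01  0.02]
shift [-3.39 -0.02  0.53] turn [ 0.   -0.01  0.02]
```

>>> send_rows:
  moves:
    - [-0.5, 0, -0.1, 0, 0, 0, 0.2]
    - [-1.2, 0, -0.1, 0, 0, 0, 0.2]
    - [-1.9, 0, 0, 0, 0, 0, 0.2]
    - [-2.6, 0, 0, 0, 0, 0, 0.2]
    - [-3.2, 0, 0, 0, 0, 0, 0.2]
    - [-3.6, 0, 0, 0, 0, 0, 0.2]
    - [-3.6, 0, 0, 0, 0, 0, 0.2]
    - [-3.6, 0, 0, 0, 0, 0, 0.2]
    - [-3.6, 0, 0, 0, 0, 0, 0.2]
    - [-3.6, 0, 0, 0, 0, 0, 0.2]

```text
t: 19.5
tool_pos: [0.3944, -0.2709, 0.2761]
orientation: [3.134, 0.178, -0.004]
force: [0.1, 0.4, -0.6]
opening: 0.601
finger_force: 0.0
```

Run:
```python
from h import *; import pickle
s=read_state(); print(s['tool_pos'],s['joint_positions'])
im=grab('wrist'); pickle.dump(im,open('w4.pkl','wb')); cv2.imwrite('pics/w4c.png',cv2.resize(im['frame'][0:200,150:410],None,fx=3,fy=3,interpolation=cv2.INTER_CUBIC)[:,:,::-1])
go(jig(2,0),.12,-83.6)
```

```text
[ 0.39438245 -0.27086955  0.27614142] [-0.7653899  -0.20794214  1.15313797  1.79099506  0.19465533  1.43992232
 -1.10347567]
shift [ 1.45 -0.02  3.12] turn [0.03 0.03 0.02]
```

View pics/w4c.png

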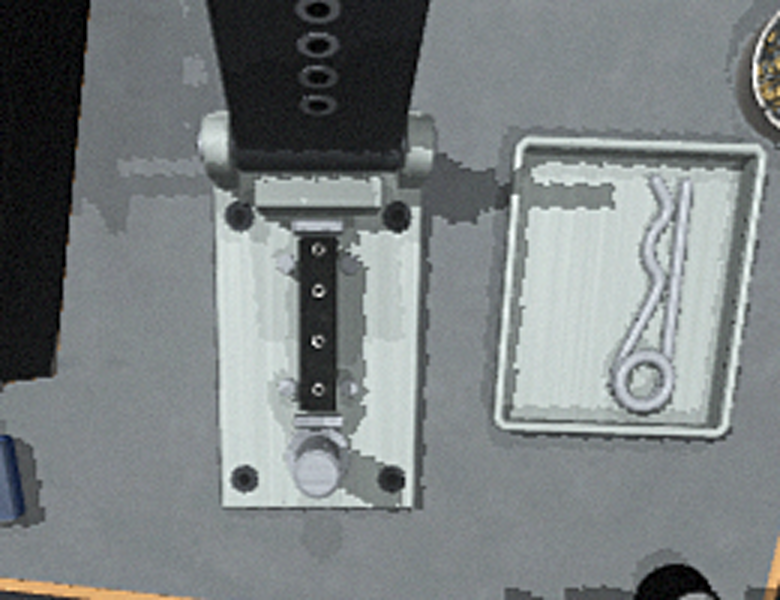

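The leaf stands open at the top; the bar (crop centre (318,324)) is free between stops; clip lies flat in the tray (loop (643,382), straight tip (683,182)), with the tray's left half free.

Run:
```python
from h import *; import pickle
im=pickle.load(open('w4.pkl','rb')); t=pickle.load(open('i0.pkl','rb'))['top']
f=lambda u,v:(u/3+150-.33,v/3-.33)
inv=lambda o,y,p: R.from_euler('z',-y).apply([p[0]-o[0],p[1]-o[1],0])[:2]*1e3
b=onplane(im,f(318,324),.041)[0]; print('bar',b,inv(JO,JY,b), 'ends',[inv(JO,JY,onplane(im,f(*p),.041)[0]) for p in((318,237),(318,411))])
W=cloud(im); u,v=f(318,270); print('bar depth',W[int(v)-3:int(v)+3,int(u)-2:int(u)+3,2].mean().round(4))
c=np.array([onplane(im,f(*p),.019)[0] for p in((518,142),(763,148),(729,433),(499,427))]); print('tray',c.mean(0),np.degrees(np.arctan2(*(c[0]-c[3]+c[1]-c[2])[[1,0]])))
print('loop',inv(TO,TY,onplane(im,f(643,382),.012)[0]),'tip',inv(TO,TY,onplane(im,f(683,182),.006)[0]))
Wt=cloud(t)
for r in (150,170,190,200):
    row=Wt[r,200:250]; k=np.where(row[:,2]>.1)[0]; print('case',np.round(row[k[-1]],3))
Wi=cloud(im); m=(Wi[...,2]>.1)&(Wi[...,1]>-.2); print('case w',np.nanmin(Wi[m][:,1]) if m.any() else None)
go(jig(2,0),.12,-83.6); go(jig(2,0),.021,-83.6)
```

```text
bar [ 0.46637131 -0.26227108  0.041     ] [ 2.45913463 -0.24673876] ends [array([36.66977118, -0.2754231 ]), array([-33.3576501 ,  -0.21670772])]
bar depth 0.0411
tray [ 0.49476857 -0.39486639  0.019     ] 5.619830816122841
loop [-38.45741477 -13.94264822] tip [ 47.29030444 -24.05052083]
case [ 0.56  -0.152  0.115]
case [ 0.511 -0.149  0.124]
case [ 0.466 -0.147  0.109]
case [ 0.443 -0.146  0.112]
case w -0.19997477645112538
shift [ 1.45 -0.02  3.12] turn [0.03 0.03 0.02]
shift [ 1.46 -0.03  5.1 ] turn [0.03 0.03 0.02]
```

>>> send_rows:
  moves:
    - [0.5, 0, 0.6, 0, 0, 0, 0.2]
    - [1, 0, 1.3, 0, 0, 0, 0.2]
    - [1.46, 0, 2, 0, 0, 0, 0.2]
    - [1.46, 0, 2.7, 0, 0, 0, 0.2]
    - [1.46, 0, 3.3, 0, 0, 0, 0.2]
    - [1.46, 0, 3.9, 0, 0, 0, 0.2]
    - [1.46, 0, 4.2, 0, 0, 0, 0.2]
    - [1.46, 0, 4.2, 0, 0, 0, 0.2]
    - [1.46, 0, 4.2, 0, 0, 0, 0.2]
    - [1.46, 0, 4.2, 0, 0, 0, 0.2]

```text
t: 20.55
tool_pos: [0.4675, -0.2634, 0.068]
orientation: [3.136, 0.178, 0.003]
force: [0.4, 0.9, 0.4]
opening: 0.601
finger_force: 0.0
```

Run:
```python
from h import *
s=read_state(); print(s['tool_pos'],s['joint_positions'],s['force'])
go(jig(2.3,-.2),.024,-83.6)
```

```text
[ 0.4675401  -0.26344877  0.06803995] [-0.44197752  0.47109332  1.0665421   1.91196527 -0.47975753  1.03963587
 -0.62636862] [0.39157648 0.8869769  0.41707065]
shift [-0.03 -0.03  0.88] turn [ 0.01 -0.02  0.02]
```

>>> send_rows:
  moves:
    - [0, 0, 0.3, 0, 0, 0, 0.2]
    - [-0.03, -0.03, 0.6, 0, 0, 0, 0.2]
    - [-0.03, -0.03, 0.88, 0, 0, 0, 0.2]
    - [-0.03, -0.03, 0.88, 0, 0, 0, -1]
    - [-0.03, -0.03, 0.88, 0, 0, 0, -1]
    - [-0.03, -0.03, 0.88, 0, 0, 0, -1]
    - [-0.03, -0.03, 0.88, 0, 0, 0, -1]
    - [-0.03, -0.03, 0.88, 0, 0, 0, -1]
    - [-0.03, -0.03, 0.88, 0, 0, 0, -1]
    - [-0.03, -0.03, 0.88, 0, 0, 0, -1]

```text
t: 21.55
tool_pos: [0.4651, -0.2617, 0.0228]
orientation: [3.137, 0.178, 0.001]
force: [-0.2, 0.5, 3.5]
opening: 0.182
finger_force: 30.0
```

Run:
```python
from h import *
s=read_state(); print(s['tool_pos'],s['opening'],s['finger_force'],s['force'])
go(tray(5,20),.12,-84.6); go(tray(5,20),.06,-84.6)
```

```text
[ 0.46511097 -0.2617318   0.02279582] 0.18174282023611 30.00025302171707 [-0.24356813  0.49498853  3.5247077 ]
shift [ 0.4   2.31 -1.94] turn [ 0.   -0.01  0.22]
shift [ 0.4   2.31 -0.74] turn [ 0.   -0.01  0.22]
```

>>> send_rows:
  moves:
    - [0, 0, -0.3, 0, 0, 0, -1]
    - [0, 0, -0.7, 0, 0, 0, -1]
    - [0, 0, -1.3, 0, 0, 0, -1]
    - [0, 0, -1.9, 0, 0, 0, -1]
    - [0.1, 0.5, -1.9, 0, 0, 0.2, -1]
    - [0.2, 1, -1.9, 0, 0, 0.2, -1]
    - [0.3, 1.6, -1.9, 0, 0, 0.2, -1]
    - [0.4, 2.3, -1.9, 0, 0, 0.2, -1]
    - [0.4, 2.3, -1.5, 0, 0, 0.2, -1]
    - [0.4, 2.3, -1.3, 0, 0, 0.2, -1]

```text
t: 22.55
tool_pos: [0.4968, -0.3744, 0.087]
orientation: [-3.138, -0.148, 0.002]
force: [-0.4, -0.5, -2.1]
opening: 0.181
finger_force: 30.0
```

>>> send_rows:
  moves:
    - [0, 0, 0, 0, 0, 0, -1]
    - [0, 0, 0.3, 0, 0, 0, -1]
    - [0, 0, 0.6, 0, 0, 0, -1]
    - [0, 0, 0.6, 0, 0, 0, -1]
    - [0, 0, 0.6, 0, 0, 0, -1]
    - [0, 0, 0.6, 0, 0, 0, -1]
    - [0, 0, 0.6, 0, 0, 0, -1]
    - [0, 0, 0.6, 0, 0, 0, -1]
    - [0, 0, 0.6, 0, 0, 0, -1]
    - [0, 0, 0.6, 0, 0, 0, -1]

```text
t: 23.55
tool_pos: [0.4977, -0.3737, 0.0576]
orientation: [-3.138, -0.15, -0.0]
force: [-0.3, 1.0, -1.2]
opening: 0.176
finger_force: 30.0
```

Run:
```python
from h import *
s=read_state(); print(s['tool_pos'],s['opening'],s['finger_force'],s['force'])
go(tray(5,20),.0125,-84.6)
im=grab('wrist'); cv2.imwrite('pics/w5.png',cv2.resize(im['frame'][0:260,60:410],(700,520))[:,:,::-1])
```

```text
[ 0.49773942 -0.37371197  0.05761937] 0.17648660026352653 29.999415278434753 [-0.25776225  0.97434373 -1.18993718]
shift [0.01 0.01 0.9 ] turn [-0.   -0.    0.02]
```

View pics/w5.png

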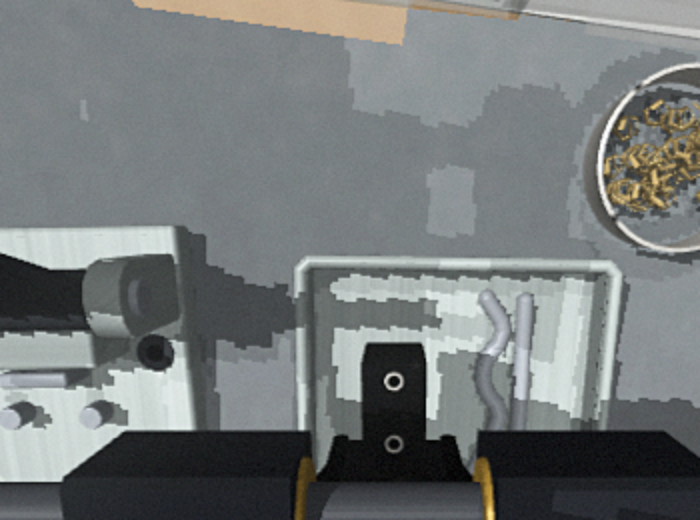

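The bar hangs over the free left half of the tray (end at (393,345)), clear of the clip (legs at u≈490–525) and the wall (u≈305). Lower and release.

>>> send_rows:
  moves:
    - [0, 0, 0.3, 0, 0, 0, -1]
    - [0, 0, 0.6, 0, 0, 0, -1]
    - [0, 0, 0.8, 0, 0, 0, -1]
    - [0, 0, 0.9, 0, 0, 0, -1]
    - [0, 0, 0.9, 0, 0, 0, -1]
    - [0, 0, 0.9, 0, 0, 0, -0.45]
    - [0, 0, 0.9, 0, 0, 0, -0.45]
    - [0, 0, 0.9, 0, 0, 0, -0.45]
    - [0, 0, 0.9, 0, 0, 0, -0.45]
    - [0, 0, 0.6, 0, 0, 0, -0.45]

```text
t: 24.6
tool_pos: [0.4969, -0.3728, 0.0265]
orientation: [-3.136, -0.15, 0.004]
force: [0.4, 1.0, -0.3]
opening: 0.275
finger_force: 0.0
```

>>> send_rows:
  moves:
    - [0, 0, -0.4, 0, 0, 0, -0.45]
    - [0, 0, -1, 0, 0, 0, -0.45]
    - [0, 0, -1.8, 0, 0, 0, -0.45]
    - [0, 0, -2.6, 0, 0, 0, -0.45]
    - [0, 0, -3.4, 0, 0, 0, -0.45]
    - [-0.6, 0, -3.8, 0, 0, 0, -0.45]
    - [-1.2, 0, -3.8, 0, 0, 0, -0.45]
    - [-1.8, 0, -3.8, 0, 0, 0, -0.45]
    - [-2, 0, -3.8, 0, 0, 0, -0.45]
    - [-2, 0, -3.8, 0, 0, 0, -0.45]

```text
t: 25.6
tool_pos: [0.397, -0.3837, 0.2184]
orientation: [-3.137, -0.147, -0.003]
force: [0.8, 0.1, 0.6]
opening: 0.275
finger_force: 0.0
```

Run:
```python
from h import *
s=read_state(); print(s['t'],s['tool_pos'],s['joint_positions'],s['opening'],s['force'])
im=grab('wrist'); cv2.imwrite('pics/w6.png',cv2.resize(im['frame'][0:260,60:460],None,fx=1.9,fy=1.9,interpolation=cv2.INTER_CUBIC)[:,:,::-1])
W=cloud(im); m=(W[...,2]>.15)&(W[...,1]<-.18)&(W[...,0]<.7); print(m.sum(), np.round(np.nanmedian(W[m],0),3) if m.any() else '')
```

```text
25.6 [ 0.3970425  -0.383676    0.21842426] [-0.29911051  0.32839337  1.2063402   1.70880124 -0.31826592  1.32389321
 -0.50854269] 0.27486269921573575 [0.83751585 0.06832084 0.56298162]
71843 [ 0.422 -0.381  0.318]
```

View pics/w6.png

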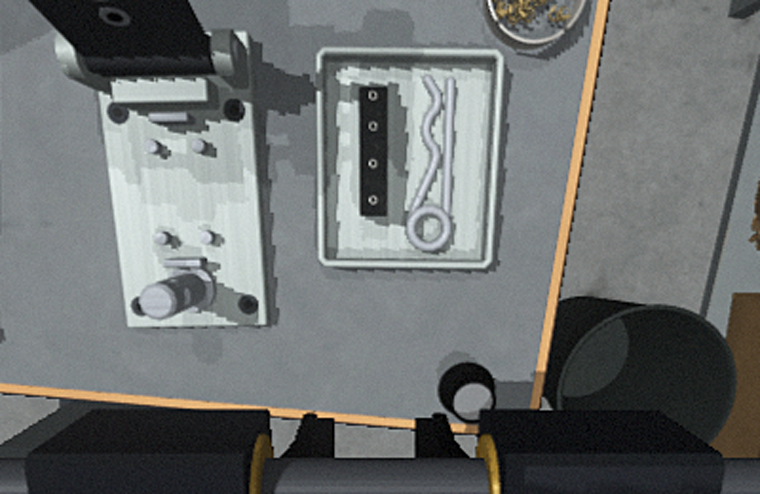

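Bar (372,150) and clip (loop (430,228), tip (450,80)) lie side by side inside the tray. The leaf stands open, and the tin and loupe look undisturbed.

```bash
python3 -c "
from h import *
print(workorder.sign_off())"
```

```text
the job is handed in; nothing more can be done
None
```

The job is handed in after about 26 s: the clip came out with the leaf down, the leaf is swung back on its stop, and the bar and clip both lie flat in the tray; sign-off returned no verdict.

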